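# Turn the carousel to bring the yogurt pot to the front

## Task

Turn the wooden carousel on the worktop, by pushing its notched rim gently with the fingertips, until the yogurt pot stands squarely at the front, straight behind the black tab that sticks out from under the plate. Do not touch the four pots and tins that ride upright on the plate, and leave the things that stand around it as they are.

Things in the scene. Friction and masses are not known exactly. Their poses are not given: they have to be found in the camera images.
- carousel: Black foot of the carousel (a lazy Susan with a round light-wood plate), fixed to the worktop. Origin on the worktop, on the vertical turning axis. Its -x axis points to the front, along a black tab 30 mm wide and 6 mm high that lies on the worktop, sticks out from under the plate and ends 202 mm from the axis. The plate: 310 mm across, underside 14 mm and top 48 mm above the worktop.
- tray (a joint): Angle of the wooden plate, rad, positive counter-clockwise from above; starts within 0.5 of 0, turns several turns either way. Six equal finger notches in the plate's edge, every 60 degrees; at 0 the middle of one lies over the tab. Friction 0.14 N m (about 1 N at the rim), damping 0.06 N m s/rad: it stops within a few degrees when no longer pushed.
- notch (a point): Point in the middle of the notch that lies over the tab at joint 0, 143 mm from the axis, at the height of the plate's top; it turns with the plate. Each notch goes through the plate's full thickness, is 60 mm wide at the edge, 25 mm deep (floor 130 mm from the axis), 48 mm wide at the floor, with nearly radial side walls and rounded corners; the lobes between are 100 mm wide.
- front_spot (a point): Fixed point over the tab's centre line, 78 mm in front of the turning axis, at the height of the plate's top: where the yogurt pot is to stand.
- yogurt_pot: Yogurt pot, a white printed cup with a wide foil-lidded rim, narrower at its foot than at its rim: 72 mm across, 71 mm high, the tallest of the four things on the plate. Origin at the centre of its underside. Stands loose on the plate about 78 mm from the axis.
- tall_tin: Food tin, a metal cylinder 75 mm across, 58 mm high. Origin at the centre of its underside. Stands loose on the plate about 78 mm from the axis.
- flat_tin: Low food tin, a metal cylinder 86 mm across, 40 mm high. Origin at the centre of its underside. Stands loose on the plate about 78 mm from the axis.
- cream_pot: Flat round white pot with a screw lid, 90 mm across, 32 mm high. Origin at the centre of its underside. Stands loose on the plate about 78 mm from the axis.
- mug: Bystander: mug with dots, 82 mm across, 114 mm with its handle, 91 mm high, loose on the worktop to the left of the carousel. Origin at its underside.
- spice_jar: Bystander: spice jar, 46 mm across, 106 mm high, loose on the worktop to the right of the carousel and behind. Origin at its underside.
- drink_can: Bystander: drink can, 66 mm across, 115 mm high, loose on the worktop to the right of the carousel. Origin at its underside.
Mind the look-alikes: they are no part of the job. What is shaped like the flat_tin but red is not meant.

How it is judged:
By the outcome, as a careful person would: the job done as asked, in the order asked, and still so for the second after the job is handed in, with the robot touching nothing.
It also fails if it takes over 64 s, if anything falls off the work surface, if the arm or the gripper's body presses on something with over 40 N, if the wrist force passes 120 N, or if a joint passes its speed limit or range.

## Robot

A 7-joint arm with a two-finger parallel gripper is mounted at the origin on a cart in front of the work surface, level with it; the furniture and walls round the work are solid. World frame = base frame: x ahead of the robot, y to its left, z up, the work surface at z = 0. Lengths are in m, angles in rad, forces in N, time in s.
With the tool pointing down it reaches from about 0.4 to 0.9 m from the base axis. Payload 5.6 kg.
Tool frame: the origin (TCP) lies at the very end of the fingers, on their centre line; the grasp point (between the pads) lies r.grip_point_offset behind it (r.grip_point_offset is the distance from the TCP to the grasp point, in m); z points along the fingers, y is the line along which they close (so a half turn about z gives the same grasp; the last joint's range is limited). The gripper opens to 92 mm and grips with 3 to 60 N. Pads are 20 mm wide; open, the fingers measure 128 mm over their backs; the gripper's body (75 mm by 189 mm) begins 69 mm behind the grasp point.
Start: joints at [1.295, 0.468, -0.012, 1.603, 0.006, 1.071, -0.056], TCP at [0.15, -0.632, 0.215] pointing down, gripper open.
Joint ranges: [-2.53, 2.53], [-0.31, 2.02], [-1.57, 1.55], [0.28, 2.44], [-1.29, 4.43], [0.15, 1.84], [-2.92, 2.92]. Speed limits (rad/s): [2.57, 2.57, 3.14, 3.14, 3.14, 3.14, 3.14].

## Interface

Orientations are given as a rotation vector (axis times angle).
In Python, from cell import r, grab_frame, camera_model, job gives the robot as it stands.
- The arm moves only by the tool carry_out, never from a script. Its argument "plan" is a list of rows, each a list of 3 entries, a list of its own where there are three numbers: the shift along the tool's x, y, z in m, then the turn, a rotation vector about the tool's x, y, z in degrees, then the opening, from 0 (shut) to 1 (fully open). A call has 1 to 5 rows; each row is the pose to reach, as a shift and turn from the pose commanded when the call began, along the tool's axes at that moment; what a row does not reach only later rows make up. A row lasts 1/10 s, in which the tool goes at most 50 mm and 8.59 degrees, less where a joint would pass 70% of its speed; a pose out of reach is approached as far as the arm can. A call with a gripper value outside its range is refused whole. The fingers move at their own pace and stop on an object; the grip force is fixed at half the most. Time passes only in rows, so rows that repeat a pose let the fingers close. It gives the time, the measured TCP pose, the force, the opening and the grip force at its end, in the units of the state.
- r.get_state(): the state, without advancing time (a new reading comes with each control period).
- grab_frame(name): name is "scene" or "top" or "wrist"; returns the picture (400x640x3 uint8, blue, green, red); there is no depth.
- camera_model(name): a dict with "fx", "fy", "cx", "cy" (pixels), "T" (4x4, takes a point from camera to world coordinates). Camera axes: x right, y up, looking along -z (the intrinsics and any distortion apply to the point x, -y, -z); pixel columns grow to the right and rows downward; lengths in m; the calibration is good to about 2 mm. A picture is of the moment at which its call begins: read the wrist's pose just before it. camera_model takes no time and is no camera call; for the wrist camera it gives the pose at the moment of the call.
- job.finish_job(): hands the job in; it is judged then, once.
The state is a dict: "t": time; "q": joint angles; "qvel": joint speeds; "tau": joint torques, N m; "tcp_pos": TCP position; "tcp_rot": TCP orientation; "wrist_force": force on the tool from outside, world axes, zero at the start; "ft_torque": the same for the moment, N m; "grip_width": finger opening in m; "finger_force": force on a finger pad.
Only numpy, scipy, OpenCV 4.12 (cv2) and the standard library are available. Lean on these libraries where they do the work, as an engineer would, in place of code of your own. Each camera call takes 0.05 s, during which the arm holds its last target. There are 200 camera calls.

## Working session

There is one attempt and no reset: what is moved stays moved. The work goes in short steps, Python scripts to look and compute and a tool call to move; the robot and the scene stay as the last step left them, time stands still between calls to the robot, and variables do not carry over. Pictures are saved under pics/ and viewed, at most 10 in all, crops included, and the job is handed in when it is done.

Besides the shell and the picture viewer there is one more tool, called by a JSON object that holds its "op" and its "data". carry_out: Moves the arm, as the interface text tells. Its arguments: {"type":"object","properties":{"plan":{"type":"array","items":{"type":"array"}}},"required":["plan"]}

```bash
ls; mkdir -p pics
python3 - <<'E'
from cell import r, grab_frame, camera_model, job
import cv2,numpy as np
for n in("top","scene"):
    cv2.imwrite(f"pics/{n}0.png",grab_frame(n)); c=camera_model(n); print(n,{k:np.round(v,4).tolist() if k=="T" else v for k,v in c.items()})
s=r.get_state(); print(s["t"],s["tcp_pos"],s["tcp_rot"],r.grip_point_offset)
E
```

```text
pics
top {'fx': 423.38678648420984, 'fy': 423.38678648420984, 'cx': 321.8389002486009, 'cy': 197.91944985879175, 'T': [[0.0159, 0.9976, -0.0675, 0.4191], [-0.9997, 0.017, 0.0159, -0.0018], [0.017, 0.0672, 0.9976, 1.3614], [0.0, 0.0, 0.0, 1.0]]}
scene {'fx': 507.7674154552921, 'fy': 507.7674154552921, 'cx': 315.49831305440784, 'cy': 199.46769741029837, 'T': [[-0.711, 0.4313, -0.5555, -0.2756], [-0.7032, -0.4395, 0.5589, 0.7849], [-0.0031, 0.788, 0.6157, 0.9496], [0.0, 0.0, 0.0, 1.0]]}
0.1 [ 0.14976223 -0.63199674  0.2137483 ] [-3.11885332e+00 -3.64524355e-01  4.37470097e-04] 0.0187
```

View pics/top0.png

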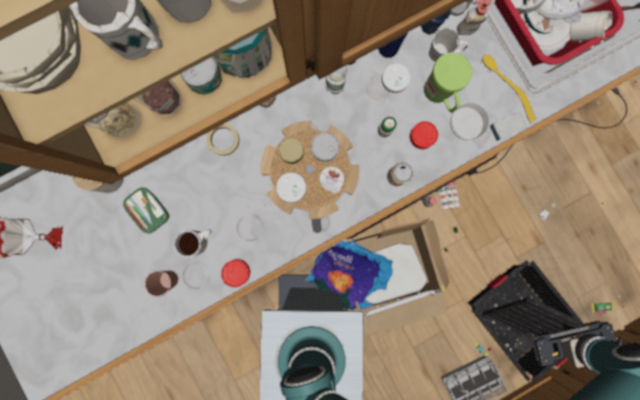

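View pics/scene0.png

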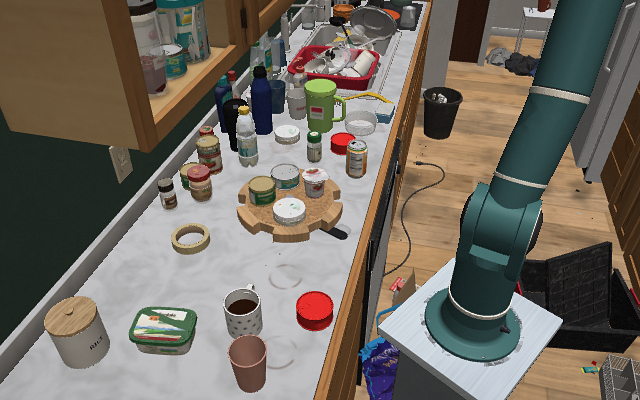

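Candidates, top view (col, row): the yogurt pot could be the white printed thing at (331,180) or the white one at (290,187), which looks like the flat cream pot. The flat tin is at (324,145) and the tall tin at (291,151). The red flat-tin look-alikes at (424,134) and (235,272) are off the plate. I'll check this in one close crop.

Run:
```python
import cv2,numpy as np
a=cv2.imread("pics/top0.png")[110:240,240:380]; b=cv2.imread("pics/scene0.png")[150:250,220:360]
a=cv2.resize(a,None,fx=4,fy=4,interpolation=cv2.INTER_CUBIC)
cv2.imwrite("pics/c0.png",a)
b=cv2.resize(b,None,fx=5,fy=5,interpolation=cv2.INTER_CUBIC)
cv2.imwrite("pics/c1.png",b)
```

```text
(no output)
```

View pics/c0.png

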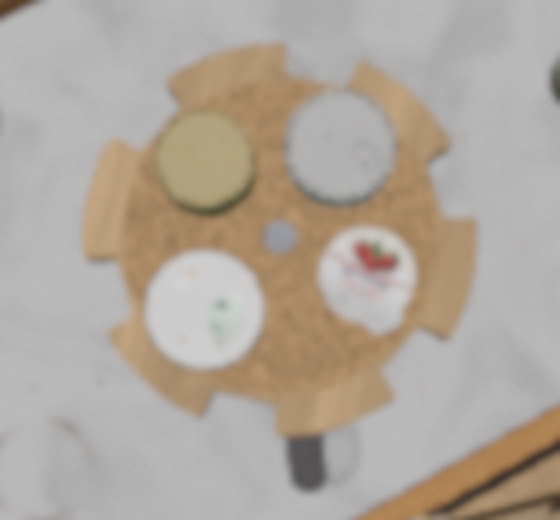

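View pics/c1.png

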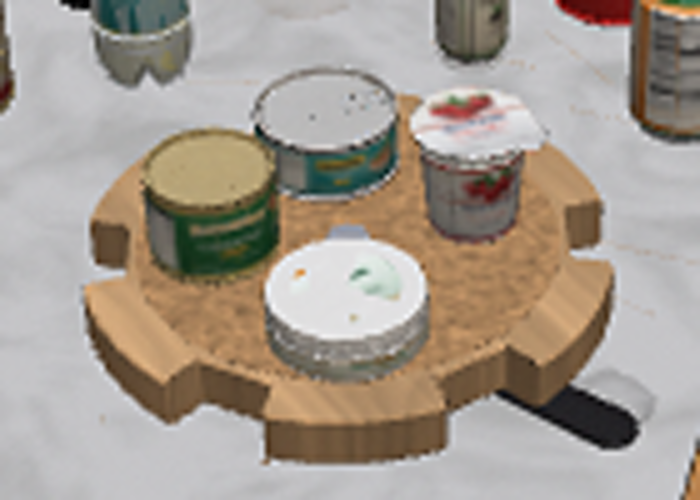

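The top crop shows the yogurt pot (strawberry foil lid) at crop (366,276), which is full-image (331.5,179). It is the tall printed cup with the wide rim, and the scene crop confirms this. The cream pot is low and at the front left. The tab ends at crop (310,490). The plate must turn clockwise.

```bash
cat > h.py <<'E'
import numpy as np
from scipy.optimize import least_squares
from scipy.spatial.transform import Rotation as R
from cell import r, grab_frame, camera_model, job
def px2w(n,uv,z):
    c=camera_model(n); uv=np.atleast_2d(uv).astype(float)
    d=np.c_[(uv[:,0]-c["cx"])/c["fx"],-(uv[:,1]-c["cy"])/c["fy"],-np.ones(len(uv))]@c["T"][:3,:3].T
    o=c["T"][:3,3]; return o+d*((z-o[2])/d[:,2])[:,None]
def tool_rows(poses):
    """world (x,y,z,yaw of tool y, deg), tool down -> shift and turn from the present pose"""
    s=r.get_state(); R0=R.from_rotvec(s["tcp_rot"])
    for p in poses:
        y=np.deg2rad(p[3]); Y=np.array([np.cos(y),np.sin(y),0]); Z=np.array([0,0,-1.]); X=np.cross(Y,Z)
        print(np.round(R0.inv().apply(np.array(p[:3])-s["tcp_pos"]),4).tolist(), np.round((R0.inv()*R.from_matrix(np.c_[X,Y,Z])).as_rotvec(degrees=True),1).tolist())
E
python3 - <<'E'
from h import *
crop=lambda p,o=(240,110),f=4:(np.array(p)+.5)/f-.5+o
pts=px2w("top",crop([(283,44),(168,83),(113,140),(84,258),(112,333),(205,414),(278,432),(393,397),(445,337),(476,220),(450,152),(363,62)]),.048)[:,:2]
def model(p):
    c=p[:2]; out=[]
    k=np.arange(6)[:,None]*60+np.array([[-11.16,11.16]]); a=np.deg2rad(k.ravel())+p[2]
    m=c+.155*np.c_[np.cos(a),np.sin(a)]
    D=pts[:,None]-m[None]; i=np.linalg.norm(D,axis=2).argmin(1)
    return D[np.arange(len(pts)),i].ravel()
b=min((least_squares(model,[*pts.mean(0),a0]) for a0 in np.arange(0,1.05,.15)),key=lambda s:s.cost)
c=b.x[:2]; print("centre",c,"notch ang mod60",np.rad2deg(b.x[2])%60,"rms",np.sqrt(np.mean(b.fun**2)))
ang=lambda v:np.rad2deg(np.arctan2(v[1],v[0]))
tip=px2w("top",crop((310,490)),.006)[0,:2]-c; print("tab",ang(tip),np.linalg.norm(tip))
t2=px2w("top",crop([(305,440),(309.5,475)]),.006)[:,:2]; print("tab line",ang(t2[1]-t2[0]))
ts=px2w("scene",crop([(630,432)],(220,150),5),.006)[0,:2]-c; print("tab scene",ang(ts),np.linalg.norm(ts))
for n,p,o,f,z in(("top",(366,276),(240,110),4,.119),("scene",(476,122),(220,150),5,.119),("scene",(474,217),(220,150),5,.048)):
    v=px2w(n,crop(p,o,f),z)[0,:2]-c; print("yog",n,ang(v),np.linalg.norm(v))
for n,p,z in(("can",(400,174),.115),("mug",(190,242),.09)): print(n,px2w("top",p,z)[0])
E
```

```text
centre [0.5969352  0.01606335] notch ang mod60 48.320016763809456 rms 0.003119927274435377
tab -172.39624915216328 0.1975316976885556
tab line -171.69865872834185
tab scene -171.47426610398077 0.19816951423392834
yog top -119.48068064021145 0.07367744739058824
yog scene -120.31110488762161 0.07784953350150643
yog scene -117.01329952566232 0.07766732807051853
can [ 0.57860594 -0.25276307  0.115     ]
mug [0.36704647 0.3678893  0.09      ]
```

{"op": "carry_out", "data": {"plan": [[[0.032,-0.024,0.0],[0,0,-7.6],0],[[0.065,-0.047,0.0],[0,0,-15.2],0],[[0.097,-0.071,0.0],[0,0,-22.8],0],[[0.13,-0.095,0.0],[0,0,-30.4],0],[[0.162,-0.118,0.0],[0,0,-38],0]]}}

```text
t: 0.6
tcp_pos: [0.2811, -0.4786, 0.2143]
tcp_rot: [-2.827, -1.368, 0.0]
wrist_force: [0.0, -1.1, 0.7]
grip_width: 0.0541
finger_force: 0.0
```

{"op": "carry_out", "data": {"plan": [[[0.043,-0.004,0.0],[0,0,-7.6],0],[[0.086,-0.008,0.0],[0,0,-15.2],0],[[0.129,-0.012,0.0],[0,0,-22.8],0],[[0.172,-0.016,0.0],[0,0,-30.4],0],[[0.215,-0.019,0.0],[0,0,-38],0]]}}

```text
t: 1.1
tcp_pos: [0.4002, -0.2989, 0.2145]
tcp_rot: [-2.228, -2.214, 0.001]
wrist_force: [1.8, -0.5, 0.8]
grip_width: 0.0141
finger_force: 0.0
```

Run:
```python
from h import *
s=r.get_state(); print(s["t"],s["tcp_pos"],s["q"].round(2) if hasattr(s["q"],"round") else s["q"],s["grip_width"])
tool_rows([(.448,-.12,.2,40),(.453,.046,.2,78.3)])
```

```text
1.1 [ 0.40022622 -0.29888177  0.21447653] [ 0.96  0.25 -0.45  1.94  0.13  0.98  0.45] 0.014060330920183621
[0.1792, 0.0467, 0.0144] [-0.0, -0.0, -40.4]
[0.3452, 0.0506, 0.0144] [-0.0, -0.0, -78.7]
```

{"op": "carry_out", "data": {"plan": [[[0.036,0.009,0.0],[0,0,-8],0],[[0.072,0.019,0.0],[0,0,-16],0],[[0.107,0.028,0.0],[0,0,-24],0],[[0.143,0.038,0.0],[0,0,-32],0],[[0.179,0.047,0.0],[0,0,-40],0]]}}

```text
t: 1.6
tcp_pos: [0.4489, -0.1207, 0.2145]
tcp_rot: [-1.336, -2.843, 0.0]
wrist_force: [0.1, 0.1, -0.5]
grip_width: 0.0005
finger_force: 0.0
```

{"op": "carry_out", "data": {"plan": [[[0.025,0.022,0.0],[0,0,-7.7],0],[[0.05,0.044,0.0],[0,0,-15.5],0],[[0.075,0.066,0.0],[0,0,-23.2],0],[[0.1,0.088,0.0],[0,0,-31],0],[[0.125,0.11,0.0],[0,0,-38.7],0]]}}

```text
t: 2.1
tcp_pos: [0.4544, 0.0454, 0.2145]
tcp_rot: [-0.319, -3.125, 0.001]
wrist_force: [0.9, -0.6, 0.7]
grip_width: 0.0004
finger_force: 0.0
```

Run:
```python
from h import *
import cv2
tool_rows([(.453,.046,.2,78.3)])
s=r.get_state(); print(s["q"])
c=camera_model("wrist"); im=grab_frame("wrist"); cv2.imwrite("pics/w0.png",im)
T=np.array(c["T"]); print(c["fx"],c["cx"],c["cy"])
def w2p(P):
    q=(np.array(P)-T[:3,3])@T[:3,:3]; return (q[0]/-q[2]*c["fx"]+c["cx"],-q[1]/-q[2]*c["fy"]+c["cy"])
for k in (168.3,108.3,228.3):
  a=np.deg2rad(k); print("notch",k,w2p((.597+.143*np.cos(a),.016+.143*np.sin(a),.048)))
print("axis",w2p((.597,.016,.048)),"tcp",w2p(s["tcp_pos"]),"under tcp",w2p([*s["tcp_pos"][:2],.048]))
```

```text
[0.0015, 0.0003, 0.0145] [-0.0, -0.0, 0.0]
[ 0.60573868  0.25397016 -0.87644334  2.0140468   0.23566197  0.9762922
  0.97890952]
296.21060135500653 320.1053272085729 197.0097832891329
notch 168.3 (np.float64(320.63067193348934), np.float64(183.2633485498452))
notch 108.3 (np.float64(421.041376107301), np.float64(239.68826557794918))
notch 228.3 (np.float64(220.2051760839181), np.float64(239.7995005715287))
axis (np.float64(320.6277559986453), np.float64(290.4541459846782)) tcp (np.float64(321.0003063531944), np.float64(240.6520066237228)) under tcp (np.float64(320.54056595638184), np.float64(181.08272447460874))
```

View pics/w0.png

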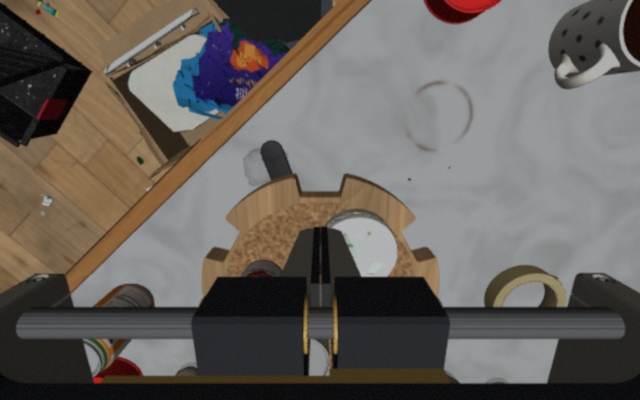

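The wrist view shows the notch centred near column 321 (edge corners at (297,177) and (345,176)). That matches the prediction of 320.6, so I'll go down into it.

{"op": "carry_out", "data": {"plan": [[[0.002,0,0.04],[0,0,0],0],[[0.002,0,0.08],[0,0,0],0],[[0.002,0,0.12],[0,0,0],0],[[0.002,0,0.155],[0,0,0],0],[[0.002,0,0.184],[0,0,0],0]]}}

```text
t: 2.65
tcp_pos: [0.4518, 0.0443, 0.0284]
tcp_rot: [-0.328, -3.122, 0.0]
wrist_force: [0.1, 0.5, 0.0]
grip_width: 0.0003
finger_force: 0.0
```

```bash
cat >> h.py <<'E'
C=np.array([.597,.016])
def arc(degs,rad=.1475,z=.030):
    s=r.get_state(); v=s["tcp_pos"][:2]-C; print("t",round(s["t"],2),"r,ang,z",np.linalg.norm(v).round(4),np.rad2deg(np.arctan2(v[1],v[0])).round(2),s["tcp_pos"][2].round(4),"F",np.round(s["wrist_force"],1))
    tool_rows([(*(C+rad*np.array([np.cos(a),np.sin(a)])),z,np.rad2deg(a)-90) for a in np.deg2rad(degs)])
E
python3 - <<'E'
from h import *
arc([166.3,164.3,162.3,160.3,158.3])
E
```

```text
t 2.65 r,ang,z 0.148 168.96 0.0284 F [0.1 0.5 0. ]
[-0.0005, 0.0069, -0.0016] [-0.0, -0.1, 1.7]
[-0.0008, 0.012, -0.0016] [-0.0, -0.1, 3.7]
[-0.0012, 0.0171, -0.0016] [-0.0, -0.1, 5.7]
[-0.0018, 0.0222, -0.0016] [-0.0, -0.1, 7.7]
[-0.0026, 0.0273, -0.0016] [-0.0, -0.1, 9.7]
```

{"op": "carry_out", "data": {"plan": [[[-0.0001,0.004,-0.001],[0,0,1.5],0],[[-0.0003,0.0085,-0.001],[0,0,3.5],0],[[-0.0008,0.0135,-0.001],[0,0,5.5],0],[[-0.0015,0.0186,-0.001],[0,0,7.5],0],[[-0.0025,0.0245,-0.001],[0,0,9.5],0]]}}

```text
t: 3.15
tcp_pos: [0.4605, 0.0681, 0.0329]
tcp_rot: [0.59, 3.085, -0.001]
wrist_force: [-1.0, -0.8, -1.0]
grip_width: 0.0
finger_force: 0.6
```

{"op": "carry_out", "data": {"plan": [[[-0.0001,0.0051,0],[0,0,2],0],[[-0.0004,0.0103,0],[0,0,4],0],[[-0.0008,0.0154,0],[0,0,6],0],[[-0.0014,0.0205,0],[0,0,8],0],[[-0.0022,0.0256,0],[0,0,10],0]]}}

```text
t: 3.65
tcp_pos: [0.4719, 0.0914, 0.033]
tcp_rot: [0.856, 3.022, -0.0]
wrist_force: [-1.2, -0.2, -1.2]
grip_width: 0.0007
finger_force: 0.6
```

Run:
```python
from h import *
arc([])
```

```text
t 3.65 r,ang,z 0.146 148.92 0.033 F [-1.2 -0.2 -1.2]
```

{"op": "carry_out", "data": {"plan": [[[0.0003,0.0051,0],[0,0,2],0],[[0.0002,0.0103,0],[0,0,4],0],[[0.0,0.0154,0.001],[0,0,6],0],[[-0.0005,0.0205,0.001],[0,0,8],0],[[-0.0012,0.0256,0.001],[0,0,10],0]]}}

```text
t: 4.15
tcp_pos: [0.4868, 0.1125, 0.0323]
tcp_rot: [1.116, 2.935, 0.001]
wrist_force: [-0.8, -1.2, -0.6]
grip_width: 0.0002
finger_force: 0.6
```

{"op": "carry_out", "data": {"plan": [[[-0.0001,0.0051,0],[0,0,2],0],[[-0.0003,0.0103,0],[0,0,4],0],[[-0.0007,0.0154,0],[0,0,6],0],[[-0.0012,0.0205,0],[0,0,8],0],[[-0.002,0.0256,0],[0,0,10],0]]}}

```text
t: 4.65
tcp_pos: [0.5052, 0.1304, 0.0323]
tcp_rot: [1.368, 2.827, 0.001]
wrist_force: [-1.1, -0.8, 0.2]
grip_width: 0.0003
finger_force: 0.6
```

Run:
```python
from h import *
import cv2
arc([])
im=grab_frame("top"); cv2.imwrite("pics/top1.png",cv2.resize(im[110:240,240:380],None,fx=4,fy=4,interpolation=cv2.INTER_CUBIC))
```

```text
t 4.65 r,ang,z 0.1467 128.75 0.0323 F [-1.1 -0.8  0.2]
```

View pics/top1.png

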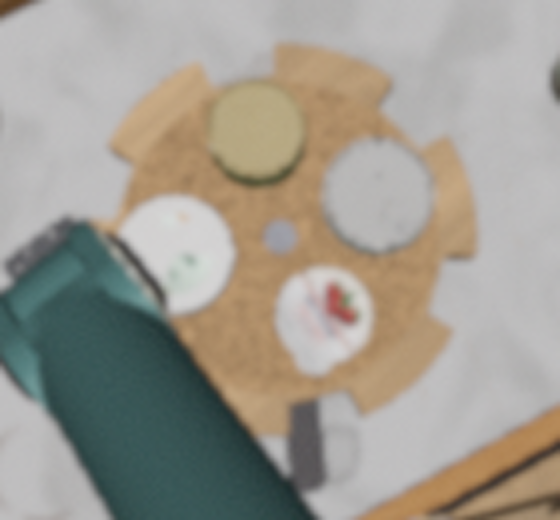

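The plate is turning well. The yogurt lid centre is now at crop (324,315), still to the right of the tab line. The tab's sides are visible from (305,405) down to its tip at (309,489).

Run:
```python
from h import *
crop=lambda p,o=(240,110),f=4:(np.array(p)+.5)/f-.5+o
ang=lambda v:np.rad2deg(np.arctan2(v[1],v[0]))
for p in((324,315),(324,312)): v=px2w("top",crop(p),.119)[0,:2]-C; print(ang(v),np.linalg.norm(v))
t=px2w("top",crop([(305,405),(309,480),(309,489)]),.006)[:,:2]; print("tab",ang(t[1]-t[0]),ang(t[2]-C))
```

```text
-152.9655119479769 0.073814076520893
-152.18686864829166 0.07182908386274904
tab -175.98041122454327 -172.62099637702792
```

{"op": "carry_out", "data": {"plan": [[[0.0001,0.0051,0],[0,0,2],0],[[0.0,0.0103,0],[0,0,4],0],[[-0.0003,0.0154,0],[0,0,6],0],[[-0.0009,0.0205,0],[0,0,8],0],[[-0.0017,0.0256,0],[0,0,10],0]]}}

```text
t: 5.2
tcp_pos: [0.5261, 0.1452, 0.0311]
tcp_rot: [1.609, 2.698, 0.001]
wrist_force: [-1.0, 0.2, 1.4]
grip_width: 0.0004
finger_force: 0.6
```

{"op": "carry_out", "data": {"plan": [[[0,0.0051,0],[0,0,2],0],[[-0.0002,0.009,0],[0,0,3.5],0],[[-0.0005,0.0128,0],[0,0,5],0],[[-0.0008,0.0154,0],[0,0,6],0],[[-0.001,0.0167,0],[0,0,6.5],0]]}}

```text
t: 5.7
tcp_pos: [0.5409, 0.1523, 0.0304]
tcp_rot: [-1.757, -2.604, -0.0]
wrist_force: [-1.5, 0.3, 0.9]
grip_width: 0.0004
finger_force: 0.5
```

Run:
```python
from h import *
import cv2
arc([])
im=grab_frame("top"); a=im[130:230,260:360]; b=grab_frame("scene")[150:250,220:360]
f=lambda i,k:cv2.resize(i,None,fx=k,fy=k,interpolation=cv2.INTER_CUBIC)
cv2.imwrite("pics/t2.png",f(a,6)); cv2.imwrite("pics/s2.png",f(b,5))
```

```text
t 5.7 r,ang,z 0.1474 112.37 0.0304 F [-1.5  0.3  0.9]
```

View pics/t2.png

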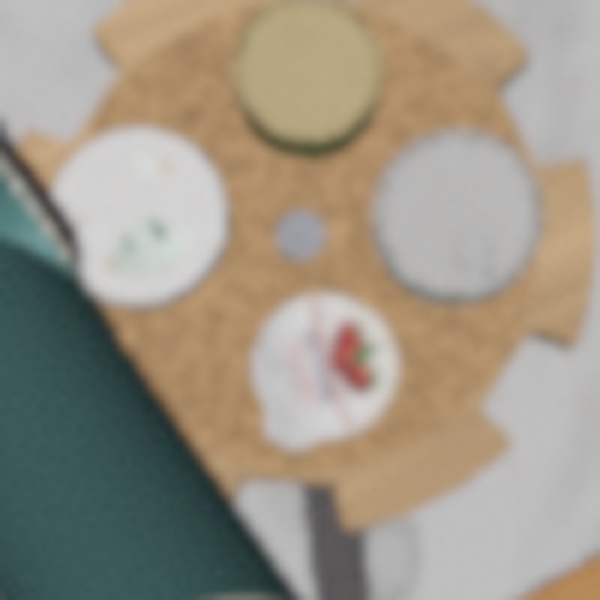

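The lid centre is at crop (326,366). The tab's centre line passes about (341,560), so the pot is nearly behind it.

Run:
```python
from h import *
crop=lambda p,o=(260,130),f=6:(np.array(p)+.5)/f-.5+o
ang=lambda v:np.rad2deg(np.arctan2(v[1],v[0]))
for p in((326,366),(326,362)): v=px2w("top",crop(p),.119)[0,:2]-C; print(ang(v),np.linalg.norm(v))
t=px2w("top",crop([(341,560)]),.006)[0,:2]; print("tab",ang(t-C),np.linalg.norm(t-C))
print("hub in top",px2w("top",crop((301,235)),.05))
```

```text
-169.15797402417923 0.07393851843843444
-168.88966792460945 0.07199879957871999
tab -172.02961278255944 0.16819107901711597
hub in top [[0.59829829 0.01647057 0.05      ]]
```

View pics/s2.png

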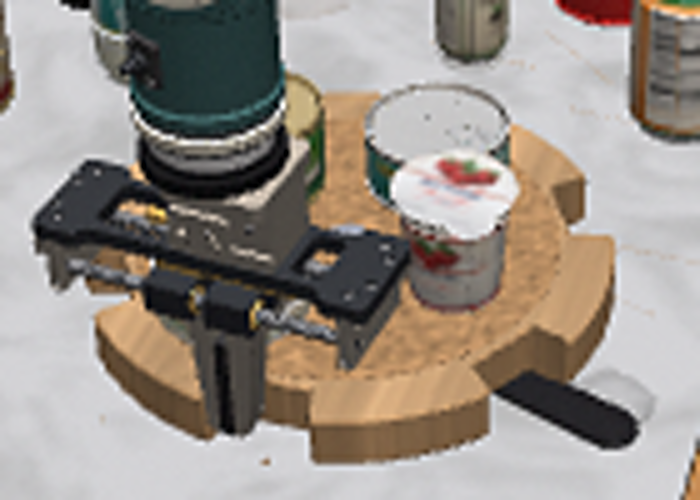

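The scene view shows the pot upright, with its lid centre at (455,194) and foot centre about (457,284). The finger sits in its notch and touches no pot.

Run:
```python
from h import *
crop=lambda p,o=(220,150),f=5:(np.array(p)+.5)/f-.5+o
ang=lambda v:np.rad2deg(np.arctan2(v[1],v[0]))
for p,z in(((455,194),.119),((457,284),.048)): v=px2w("scene",crop(p),z)[0,:2]-C; print(ang(v),np.linalg.norm(v))
```

```text
-172.38196183707012 0.0799470550374369
-166.17554895495985 0.07480053221263595
```

{"op": "carry_out", "data": {"plan": [[[0,0.0015,0],[0,0,0.6],0],[[-0.0001,0.003,0],[0,0,1.2],0],[[-0.0001,0.0045,0],[0,0,1.8],0],[[-0.0002,0.006,0],[0,0,2.4],0],[[-0.0002,0.007,0],[0,0,2.7],0]]}}

```text
t: 6.3
tcp_pos: [0.5474, 0.1544, 0.0305]
tcp_rot: [-1.818, -2.562, 0.0]
wrist_force: [-1.3, 0.8, -0.1]
grip_width: 0.0006
finger_force: 0.5
```

{"op": "carry_out", "data": {"plan": [[[0,-0.003,0],[0,0,0],0],[[0,-0.005,-0.02],[0,0,0],0],[[0,-0.005,-0.06],[0,0,0],0],[[0.02,-0.005,-0.11],[0,0,0],0],[[0.05,-0.005,-0.15],[0,0,0],0]]}}

```text
t: 6.8
tcp_pos: [0.5278, 0.1961, 0.1795]
tcp_rot: [1.822, 2.558, 0.0]
wrist_force: [0.1, 0.4, -1.1]
grip_width: 0.0004
finger_force: 0.0
```

Run:
```python
from h import *
arc([])
P=[(.45,.20,.19,60),(.37,.12,.25,85)]
tool_rows(P)
```

```text
t 6.8 r,ang,z 0.193 111.02 0.1795 F [ 0.1  0.4 -1.1]
[0.0291, -0.0722, -0.0106] [0.0, 0.1, -40.9]
[-0.0204, -0.1739, -0.0706] [0.0, 0.1, -65.9]
```

Run:
```python
from h import *
s=r.get_state(); R0=R.from_rotvec(s["tcp_rot"]); T=np.array(camera_model("wrist")["T"])
print(R0.inv().apply(T[:3,3]-s["tcp_pos"]).round(3), (R0.inv().as_matrix()@T[:3,:3]).round(2), s["q"].round(2))
tool_rows([(.45,.21,.25,-18),(.40,.12,.27,-55),(.40,.01,.27,-90)])
```

```text
[ 0.077  0.    -0.17 ] [[-0.    0.96  0.27]
 [ 1.    0.   -0.  ]
 [-0.    0.27 -0.96]] [-0.03  0.41 -0.48  1.83  0.23  0.96 -0.28]
[0.0385, -0.0689, -0.0706] [0.1, 0.0, 37.1]
[-0.0303, -0.1456, -0.0906] [0.1, 0.0, 74.1]
[-0.1342, -0.1815, -0.0905] [0.1, -0.0, 109.1]
```

{"op": "carry_out", "data": {"plan": [[[0.008,-0.014,-0.014],[0,0,7.4],0],[[0.016,-0.028,-0.028],[0,0,14.8],0],[[0.023,-0.042,-0.042],[0,0,22.2],0],[[0.031,-0.056,-0.056],[0,0,29.6],0],[[0.039,-0.069,-0.07],[0,0,37],0]]}}

```text
t: 7.3
tcp_pos: [0.4482, 0.2116, 0.2483]
tcp_rot: [2.541, 1.846, 0.001]
wrist_force: [-0.4, 0.6, -0.4]
grip_width: 0.0004
finger_force: 0.0
```

{"op": "carry_out", "data": {"plan": [[[-0.02,-0.004,-0.004],[0,0,7.4],0],[[-0.04,-0.008,-0.008],[0,0,14.8],0],[[-0.06,-0.012,-0.012],[0,0,22.2],0],[[-0.08,-0.016,-0.016],[0,0,29.6],0],[[-0.101,-0.02,-0.02],[0,0,37],0]]}}

```text
t: 7.8
tcp_pos: [0.3987, 0.1208, 0.2679]
tcp_rot: [2.995, 0.945, 0.001]
wrist_force: [0.0, 0.4, -0.1]
grip_width: 0.0006
finger_force: 0.0
```

{"op": "carry_out", "data": {"plan": [[[-0.013,0.018,0],[0,0,7],0],[[-0.026,0.036,0],[0,0,14],0],[[-0.039,0.054,0],[0,0,21],0],[[-0.051,0.072,0],[0,0,28],0],[[-0.063,0.09,0],[0,0,35],0]]}}

```text
t: 8.3
tcp_pos: [0.3997, 0.0106, 0.2678]
tcp_rot: [3.141, 0.001, 0.002]
wrist_force: [-0.2, 0.4, -0.1]
grip_width: 0.0003
finger_force: 0.0
```

Run:
```python
from h import *
import cv2
s=r.get_state(); print(s["tcp_pos"],s["qvel"].round(3))
im=grab_frame("wrist"); tp=grab_frame("top"); sc=grab_frame("scene")
for n,i in(("W",im),("T",tp),("S",sc)): cv2.imwrite(f"pics/raw{n}.png",i)
f=lambda i,k:cv2.resize(i,None,fx=k,fy=k,interpolation=cv2.INTER_CUBIC)
w=f(im[0:230,210:430],2)   # 440 x 460
b=f(sc[165:225,270:350],4)  # 320 x 240
o=np.zeros((460,760,3),np.uint8); o[:,:440]=w; o[:240,440:760]=b
o[240:460,440:760]=f(tp[175:230,280:360],4)
cv2.imwrite("pics/comp.png",o)
```

```text
[0.39968757 0.01061959 0.26782116] [ 0.272 -0.02   0.262  0.022 -0.001 -0.001 -0.679]
```

View pics/comp.png

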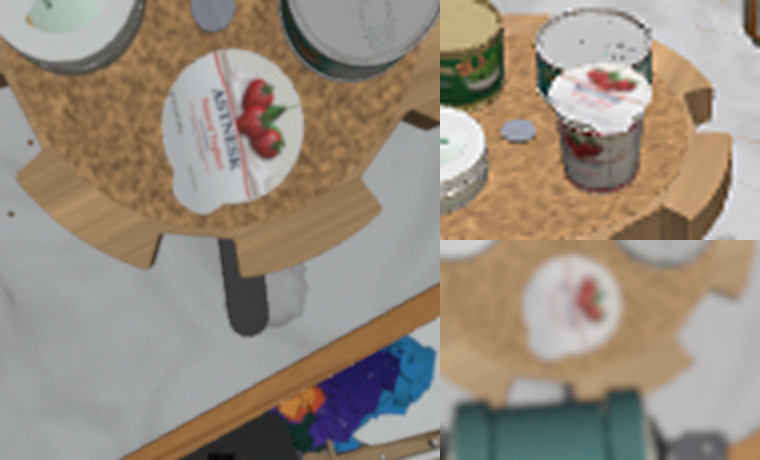

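The wrist view, in composite pixels, shows the hub at (212,10), the lid centre about (233,120), and the tab running from (233,245) to its tip at (249,333). All the pots are upright. I'll measure numerically from a settled frame.

```bash
cat > m.py <<'E'
from h import *
import cv2
ang=lambda v:np.rad2deg(np.arctan2(v[1],v[0]))
grab_frame("scene"); grab_frame("scene"); print(r.get_state()["qvel"].round(3).max())
im=grab_frame("wrist"); cv2.imwrite("pics/wm.png",im)
hsv=cv2.cvtColor(im,cv2.COLOR_BGR2HSV)
def blob(mask,seed):
    n,l=cv2.connectedComponents(mask.astype(np.uint8)); m=(l==l[seed[1],seed[0]]).astype(np.uint8)
    return m,max(cv2.findContours(m,cv2.RETR_EXTERNAL,cv2.CHAIN_APPROX_NONE)[0],key=cv2.contourArea)[:,0]
def circ(P,R0=None):
    f=(lambda p:np.linalg.norm(P-p[:2],axis=1)-(R0 or p[2]))
    return least_squares(f,[*P.mean(0),.036],loss="soft_l1",f_scale=.0007)
H,S,V=hsv[...,0].astype(int),hsv[...,1].astype(int),hsv[...,2].astype(int)
m,c=blob((S<60)&(V>110),(300,55)); P=px2w("wrist",c,.119)[:,:2]; b=circ(P); lid=b.x; print("lid",lid,len(c))
m,c=blob((S<70)&(V>90),(316,4)); P=px2w("wrist",c[c[:,1]>1],.049)[:,:2]; hub=circ(P).x; print("hub",hub)
d=(V<90); m,c=blob(d,(334,150)); ys=np.arange(134,158); mid=[np.mean(np.flatnonzero(m[y])) for y in ys]
wd=[np.ptp(np.flatnonzero(m[y])) for y in ys]; print("tab widths",wd[::6])
T=px2w("wrist",np.c_[mid,ys],.006)[:,:2]; k=np.linalg.svd(T-T.mean(0))[2][0]; k*=np.sign(k@[-1,0])
print("tab line",ang(k),"tip r",np.linalg.norm(px2w("wrist",c[c[:,1].argmax()],.006)[0,:2]-C))
for n,c0 in(("fit",C),("hub",hub[:2])):
    n0=np.array([-k[1],k[0]]); print(n,"tab",ang(T.mean(0)-c0),"yog",ang(lid[:2]-c0),np.linalg.norm(lid[:2]-c0))
print("lid off tab line mm",((lid[:2]-T.mean(0))@n0)*1e3,"C off",((C-T.mean(0))@n0)*1e3,"hub off",((hub[:2]-T.mean(0))@n0)*1e3)
E
python3 m.py
```

```text
0.003
lid [0.523542   0.00500378 0.03529428] 245
hub [0.59918599 0.01518821 0.0125669 ]
tab widths [np.int64(7), np.int64(20), np.int64(20), np.int64(19)]
tab line -159.53095444474226 tip r 0.19740804715109342
fit tab -172.5132230662617 yog -171.48638419023666 0.07427647277685871
hub tab -172.88392448447036 yog -172.3320186788789 0.07632650945988392
lid off tab line mm 21.986399885502998 C off 37.372825385829344 hub off 38.897805869076194
```

```bash
sed -i 's/^T=px2w/g=np.array(wd)>=19; ys,mid=ys[g],np.array(mid)[g]; print(ys[[0,-1]])\nT=px2w/' m.py; python3 m.py
```

```text
0.005
lid [0.52365177 0.00454881 0.03530801] 237
hub [0.59913071 0.01477574 0.01258832]
tab widths [np.int64(7), np.int64(19), np.int64(20), np.int64(19)]
[138 157]
tab line -170.99284810203883 tip r 0.19764638048888553
fit tab -171.91228466110564 yog -171.12655973261747 0.0742367319110881
hub tab -172.4174207221135 yog -172.2837604983802 0.07616862750406576
lid off tab line mm 2.547304350067895 C off 2.7205510629482075 hub off 4.263289498134634
```

The wrist, top and scene estimates all put the pot within about 1° of the tab. The arm is clear, so I'm handing it in.

```bash
python3 -c "
from cell import job
print(job.finish_job())"
```

```text
the job is handed in; nothing more can be done
None
```

I turned the carousel about 52° clockwise by one rim notch; the yogurt pot now stands within about 1° of straight behind the black tab, with the other pots upright and the arm clear, and the job is handed in.

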